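Stack over the loaded tote, nest the spare

TASK

Tidy the three grey totes into one upright column where the loaded tote (the one with a cup and a vial in it) stands: turn one of the two empty totes the way that makes it stack on the loaded tote's ledges, clear of its contents, and turn the other empty tote the way that makes it nest fully down inside that stacked one. Leave the loaded tote in its place, and leave the pump bottle, the canister and the amber bottle standing undisturbed.

Things in the scene. Friction and masses are not known exactly. Their poses are not given: they have to be found in the camera images.
- tote_loaded: Loaded tote, holding a cup 52 wide, 31 high and a vial 25 wide, 49 high. Grey, narrow, tapered: rim 160 x 66 mm, foot 144 x 50, height 70, wall 2. Origin: centre of the underside; z up, x lengthwise. Ledge blocks inside, tops at z = 62: one in each corner of the +x end, one in the middle of the -x end. Turned half round, a tote on it rests on these: origin 62 above, 5 play all round.
- tote_1: Empty tote, same shape and axes as the loaded one; 0.14 to 0.28 kg. The outside is cut back under each ledge block, so a tote facing the same way as the one below sinks into it until its origin is 36 mm above the other's, with 2 mm play, its top 36 mm still showing. Upright grip pads at mid-length of both long sides, 44 mm long, z = 44 to 66; 68 mm across the pads (the widest place).
- tote_2: The other empty tote, identical to the first (same size, ledges, grip pads, origin and axes). All three balance at mid-length, so they hang level from the pads. The three totes may stand in any of three areas (left, right, far middle), at any heading.
- rub_bottle: White pump bottle of hand rub, about 63 x 84 x 197 mm high with its pump, standing loose near the middle of the front; origin under its base. A bystander: not to be moved.
- canister: Steel canister with a knobbed lid, 68 mm wide and 86 mm high, standing loose on the far left; origin at the centre of its underside. A bystander: not to be moved.
- amber_bottle: Amber bottle with a white cap, 46 mm wide and 102 mm high, standing loose on the far right; origin at the centre of its underside. A bystander: not to be moved.

How it is judged:
By the outcome, as a careful person would: the job done as asked, in the order asked, and still so for the second after the job is handed in, with the robot touching nothing.
It also fails if it takes over 67 s, if anything falls off the work surface, if the arm or the gripper's body presses on something with over 40 N, if the wrist force passes 120 N, or if a joint passes its speed limit or range.

ROBOT

A 6-joint arm with a two-finger parallel gripper is mounted at the origin on a cart in front of the work surface, level with it; the furniture and walls round the work are solid. World frame = base frame: x ahead of the robot, y to its left, z up, the work surface at z = 0. Lengths are in mm, angles in rad, forces in N, time in s.
With the tool pointing down it reaches from about 275 to 750 mm from the base axis. Payload 10.2 kg.
Tool frame: the origin (TCP) lies at the very end of the fingers, on their centre line; the grasp point (between the pads) lies 19 mm behind it; z points along the fingers, y is the line along which they close (so a half turn about z gives the same grasp; the last joint's range is limited). The gripper opens to 85 mm and grips with 20 to 120 N. Pads are 22 mm wide; open, the fingers measure 114 mm over their backs; the gripper's body (76 mm by 85 mm) begins 54 mm behind the grasp point. The pads swing forward as they close: fully open they stand 13 mm farther back than shut.
Start: joints at [0.888, 0.313, 1.498, -0, 1.331, -0.223], TCP at [232.991, 470.474, 193.694] pointing down, gripper open.
Joint ranges: [-2.94, 2.94], [-0.97, 2.17], [0.19, 2.56], [-1.23, 4.37], [0.02, 3.11], [-2.88, 2.88]. Speed limits (rad/s): [2.39, 2.39, 3.01, 3.14, 3.14, 3.14].

INTERFACE

Orientations are given as a unit quaternion [w, x, y, z].
In Python, from rig import telemetry, optics, ctrl gives the robot as it stands.
- The arm moves only by the tool servo_tool, never from a script. Its argument "deltas" is a list of rows, each a list of 3 entries, a list of its own where there are three numbers: the shift along the tool's x, y, z in units of 20 cm (1.0 is 20 cm), then the turn, a rotation vector about the tool's x, y, z in units of 90 degrees (1.0 is 90 degrees), then the opening, from 0 (shut) to 1 (fully open). A call has 1 to 8 rows; each row shifts and turns the commanded pose from where the row before left it, along the tool's axes as they then stand; what a row does not reach is not made up. A row lasts 1/10 s, in which the tool goes at most 50 mm and 8.59 degrees, less where a joint would pass 70% of its speed; a pose out of reach is approached as far as the arm can. A call with a number of a shift or a turn outside -1 to 1 is refused whole. A call with a gripper value outside its range is refused whole. The fingers move at their own pace and stop on an object; "squeeze" is the grip in N (left out, the last holds). Time passes only in rows, so rows that do not move let the fingers close. It gives the time, the measured TCP pose, the force, the opening and the grip force at its end, in the units of the state.
- telemetry.sense(): the state, without advancing time (a new reading comes with each control period).
- optics.capture(name): name is "side" or "top" or "wrist"; returns the picture (420x560x3 uint8, blue, green, red); there is no depth.
- optics.camera_model(name): a dict with "vfov" (degrees; the focal length in pixels is half the picture's height over the tangent of half this angle, whatever the lens; pixels are square), "cx", "cy" (the principal point, pixels), "dist" ([k1, k2, p1, p2, k3] as OpenCV has them; the pictures are not rectified), "R" (3x3) and "t" (3): a world point X has camera coordinates R X + t; the wrist camera has in their place "mount" (4x4, takes a point from camera to tool coordinates, whose origin is the TCP and whose axes are the flange's). Camera axes: x right, y down, z forward; pixel columns grow to the right and rows downward; lengths in mm; the calibration is good to about 2 mm. A picture is of the moment at which its call begins: read the wrist's pose just before it. camera_model takes no time and is no camera call.
- ctrl.finish_job(): hands the job in; it is judged then, once.
The state is a dict: "time_s": time; "joints": joint angles; "dq": joint speeds; "tau": joint torques, N m; "eef_pos": TCP position; "ee_rot": TCP orientation; "force": force on the tool from outside, world axes, zero at the start; "wrist_torque": the same for the moment, N m; "grip_width": opening from 0.0 (shut) to 1.0 (fully open); "grip_force": force on a finger pad.
Only numpy, scipy, OpenCV 4.12 (cv2) and the standard library are available. Lean on these libraries where they do the work, as an engineer would, in place of code of your own. Each camera call takes 0.05 s, during which the arm holds its last target. There are 200 camera calls.

## Working session

There is one attempt and no reset: what is moved stays moved. The work goes in short steps, Python scripts to look and compute and a tool call to move; the robot and the scene stay as the last step left them, time stands still between calls to the robot, and variables do not carry over. Pictures are saved under pics/ and viewed, at most 10 in all, crops included, and the job is handed in when it is done.

Besides the shell and the picture viewer there is one more tool, called after "Request:" as name(argument=value, ...) on one line, values as JSON. servo_tool: Moves the arm, as the interface text tells. Its arguments: {"type":"object","properties":{"deltas":{"type":"array"},"squeeze":{"type":"number"}},"required":["deltas"]}

```bash
mkdir -p pics; ls; python3 - <<'E'
from rig import telemetry, optics
import cv2,json
s=telemetry.sense();print({k:s[k] for k in('time_s','eef_pos','ee_rot','force','grip_width')})
for n in('top','side'):
    cv2.imwrite(f'pics/{n}0.png',optics.capture(n));print(n,optics.camera_model(n))
print(optics.camera_model('wrist'))
E
```

```text
pics
{'time_s': 0.0, 'eef_pos': array([232.77795788, 470.22649802, 193.12704849]), 'ee_rot': array([-2.87633176e-04,  2.27877060e-01,  9.73689687e-01, -5.96918856e-04]), 'force': array([0.14987847, 0.15031504, 0.03120766]), 'grip_width': 1.0004411817107617}
top {'vfov': 48.66372812533315, 'cx': 274.7312630920823, 'cy': 211.94251360569368, 'dist': array([-0.07308128,  0.        ,  0.        ,  0.        ,  0.        ]), 'R': array([[ 0.01412352, -0.99981464, -0.01308457],
       [-0.99691751, -0.01307018, -0.07736053],
       [ 0.07717518,  0.01413684, -0.99691732]]), 't': array([  -2.8873343 ,  525.68773686, 1129.66299554])}
side {'vfov': 54.95359668152561, 'cx': 272.83380080161226, 'cy': 211.94048647636345, 'dist': array([0.0183425, 0.       , 0.       , 0.       , 0.       ]), 'R': array([[-0.99921276, -0.03388393,  0.02063347],
       [-0.03605281,  0.55854337, -0.82869143],
       [ 0.01655463, -0.82878295, -0.55932528]]), 't': array([542.61222531,  65.26606409, 856.79141809])}
{'vfov': 58.165966064997626, 'cx': 284.3838867960282, 'cy': 209.11279381166784, 'dist': array([-0.10052208,  0.        ,  0.        ,  0.        ,  0.        ]), 'mount': array([[-1.44010651e-04, -9.53241475e-01, -3.02209645e-01,
         7.71855219e+01],
       [ 9.99999476e-01,  1.69169626e-04, -1.01012686e-03,
         3.02438987e-01],
       [ 1.01401951e-03, -3.02209632e-01,  9.53240951e-01,
        -1.79794272e+02],
       [ 0.00000000e+00,  0.00000000e+00,  0.00000000e+00,
         1.00000000e+00]])}
```

View pics/top0.png

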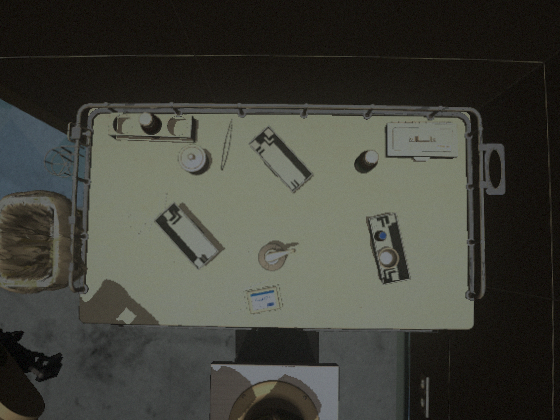

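View pics/side0.png

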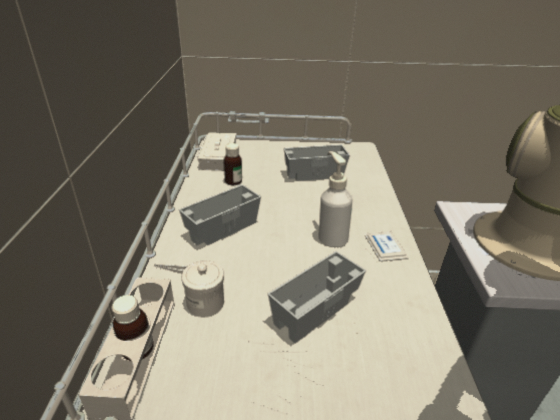

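The top view shows the left tote at about (190,235), the far-middle one at (282,158), and the loaded one on the right at (388,247). The pump bottle is at (275,253), the canister at (193,158) and the amber bottle at (367,160). I'll zoom in to see the ledges.

```bash
cat > h.py <<'E'
import numpy as np,cv2
from rig import telemetry,optics
from scipy.spatial.transform import Rotation as Ro
def K(m):
    f=210/np.tan(np.radians(m['vfov']/2));return np.array([[f,0,m['cx']],[0,f,m['cy']],[0,0,1]])
def pose(s=None):
    s=s or telemetry.sense();w,x,y,z=s['ee_rot'];return Ro.from_quat([x,y,z,w]).as_matrix(),np.array(s['eef_pos'])
def RT(name,p=None):
    m=optics.camera_model(name)
    if name!='wrist': return m,np.array(m['R']),np.array(m['t'])
    R,t=p;M=m['mount'];Rc=R@M[:3,:3];c=R@M[:3,3]+t
    return m,Rc.T,-Rc.T@c
def cast(name,px,z,p=None):
    m,R,t=RT(name,p)
    u=cv2.undistortPoints(np.float64(px).reshape(-1,1,2),K(m),m['dist']).reshape(-1,2)
    d=np.c_[u,np.ones(len(u))]@R;c=-R.T@t
    return c+d*((z-c[2])/d[:,2])[:,None]
def proj(name,X,p=None):
    m,R,t=RT(name,p)
    return cv2.projectPoints(np.float64(X).reshape(-1,1,3),cv2.Rodrigues(R)[0],t,K(m),m['dist'])[0].reshape(-1,2)
E
python3 - <<'E'
import cv2,numpy as np
im=cv2.imread('pics/top0.png')
c=[im[195:280,148:234],im[117:202,240:326],im[205:290,345:431]]
o=[cv2.resize(np.clip(x*1.0,0,255).astype('uint8'),None,fx=3,fy=3,interpolation=cv2.INTER_CUBIC) for x in c]
s=cv2.imread('pics/side0.png')
c=[s[250:335,265:370],s[180:265,170:275],s[135:220,270:375]]
g=lambda x:(255*(x/255.)**.6).astype('uint8')
q=[cv2.resize(g(x),(258,209),interpolation=cv2.INTER_CUBIC) for x in c]
cv2.imwrite('pics/c1.png',np.vstack([np.hstack(o),np.hstack(q)]))
E
```

```text
(no output)
```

View pics/c1.png

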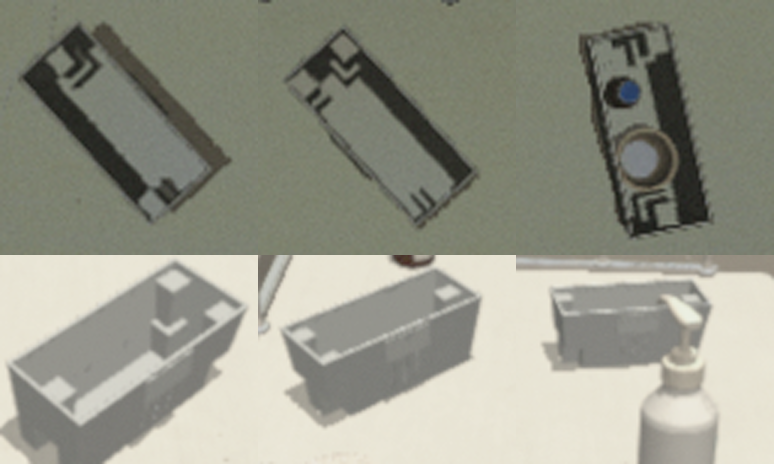

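The crops show that the far tote has its two-block (+x) end at the upper left in the top view. The left tote has it at the lower right. The loaded tote's ends are unclear. I'll compute coarse poses from rim corners at z=70.

```bash
python3 - <<'E'
from h import *
o={'left':((148,195),[(80,25),(20,77),(150,222),(212,168)]),'far':((240,117),[(345,27),(287,80),(420,227),(478,177)]),'loaded':((345,205),[(582,38),(632,235),(711,221),(667,25)])}
for i,(n,(off,c)) in enumerate(o.items()):
    c=np.array(c,float)-[258*i,0]; px=(c+.5)/3-.5+off
    W=cast('top',px,70)[:,:2]; r=cv2.minAreaRect(W.astype('f'))
    l=[np.linalg.norm(W[k]-W[(k+1)%4]).round() for k in range(4)]
    v=W[2]-W[1] if n!='loaded' else W[1]-W[0]
    print(n,W.mean(0).round(1),l,np.degrees(np.arctan2(v[1],v[0])).round(1))
print(cast('top',[(275,258)],0),cast('top',[(193,160)],43),cast('top',[(365,164)],50))
E
```

```text
left [462.9 213.3] [np.float64(63.0), np.float64(155.0), np.float64(65.0), np.float64(155.0)] -136.5
far [648.9  -9.8] [np.float64(63.0), np.float64(159.0), np.float64(61.0), np.float64(161.0)] -137.4
loaded [ 440.6 -266.5] [np.float64(159.0), np.float64(63.0), np.float64(157.0), np.float64(68.0)] -165.6
[[411.65682367   2.25454598   0.        ]] [[649.55509089 207.00801783  43.        ]] [[ 643.30437668 -214.22775413   50.        ]]
```

```bash
cat > plan.py <<'E'
# plan.py x,y,z,yawdeg ... : prints rows (tool-frame shifts/turns in units) from the present pose
import sys
from h import *
R,p=pose(); yaw=np.degrees(np.arctan2(R[1,0],R[0,0])); rows=[]
tilt=Ro.from_matrix(R.T@Ro.from_euler('ZX',[yaw,180],degrees=True).as_matrix()).magnitude()
print('start',p.round(1),'yaw',yaw.round(2),'tilt',np.degrees(tilt).round(2))
for a in sys.argv[1:]:
    *q,y2=map(float,a.split(',')); q=np.array(q); dy=(y2-yaw+180)%360-180
    n=int(max(np.ceil(np.linalg.norm(q-p)/46),np.ceil(abs(dy)/8.2),1))
    for i in range(n):
        f=1/(n-i); d=(q-p)*f; r=np.radians(yaw); c,s=np.cos(r),np.sin(r)
        t=np.array([d[0]*c+d[1]*s, d[0]*s-d[1]*c, -d[2]])/200
        t=t.round(3); dyw=(y2-yaw+180)%360-180; w=round(-dyw*f/90,3)
        rows.append([[*map(float,t)],[0,0,w]])
        p=p+200*np.array([t[0]*c+t[1]*s,t[0]*s-t[1]*c,-t[2]]); yaw-=w*90
for i in range(0,len(rows),8): print(rows[i:i+8])
print('end',p.round(1),yaw)
E
python3 plan.py 330,150,270,95 400,-150,270,40 443,-268,210,14.4
```

```text
start [232.8 470.3 193.2] yaw 153.66 tilt 0.06
[[[-0.143, -0.152, -0.048], [0, 0, np.float64(0.081)]], [[-0.161, -0.133, -0.048], [0, 0, np.float64(0.082)]], [[-0.177, -0.111, -0.048], [0, 0, np.float64(0.081)]], [[-0.19, -0.088, -0.048], [0, 0, np.float64(0.082)]], [[-0.2, -0.063, -0.048], [0, 0, np.float64(0.081)]], [[-0.206, -0.037, -0.048], [0, 0, np.float64(0.082)]], [[-0.209, -0.01, -0.048], [0, 0, np.float64(0.081)]], [[-0.209, 0.017, -0.048], [0, 0, np.float64(0.082)]]]
[[[-0.218, 0.031, 0.0], [0, 0, np.float64(0.087)]], [[-0.211, 0.061, 0.0], [0, 0, np.float64(0.087)]], [[-0.201, 0.089, 0.0], [0, 0, np.float64(0.087)]], [[-0.187, 0.115, 0.0], [0, 0, np.float64(0.087)]], [[-0.17, 0.14, 0.0], [0, 0, np.float64(0.088)]], [[-0.149, 0.162, 0.0], [0, 0, np.float64(0.087)]], [[-0.126, 0.181, 0.0], [0, 0, np.float64(0.088)]], [[-0.054, 0.148, 0.075], [0, 0, np.float64(0.071)]]]
[[[-0.037, 0.152, 0.075], [0, 0, np.float64(0.071)]], [[-0.019, 0.156, 0.075], [0, 0, np.float64(0.071)]], [[-0.002, 0.157, 0.075], [0, 0, np.float64(0.071)]]]
end [ 443.1 -268.   210. ] 14.425323087307575
```

Request:
servo_tool(deltas=[[[-0.14, -0.15, -0.05], [0, 0, 0.08], 1], [[-0.16, -0.13, -0.05], [0, 0, 0.08], 1], [[-0.18, -0.11, -0.05], [0, 0, 0.08], 1], [[-0.19, -0.09, -0.05], [0, 0, 0.08], 1], [[-0.2, -0.06, -0.05], [0, 0, 0.08], 1], [[-0.21, -0.04, -0.05], [0, 0, 0.08], 1], [[-0.21, -0.01, -0.05], [0, 0, 0.08], 1], [[-0.21, 0.02, -0.05], [0, 0, 0.08], 1]])

```text
time_s: 0.9
eef_pos: [333.7, 149.2, 274.0]
ee_rot: [0.0, 0.671, 0.742, 0.0]
force: [1.1, 1.6, 0.1]
grip_width: 0.998
grip_force: 0.0
```

Request:
servo_tool(deltas=[[[-0.22, 0.03, 0], [0, 0, 0.09], 1], [[-0.21, 0.06, 0], [0, 0, 0.09], 1], [[-0.2, 0.09, 0], [0, 0, 0.09], 1], [[-0.19, 0.12, 0], [0, 0, 0.09], 1], [[-0.17, 0.14, 0], [0, 0, 0.09], 1], [[-0.15, 0.16, 0], [0, 0, 0.09], 1], [[-0.13, 0.18, 0], [0, 0, 0.09], 1], [[-0.05, 0.15, 0.07], [0, 0, 0.07], 1]])

```text
time_s: 1.7
eef_pos: [416.5, -182.7, 260.4]
ee_rot: [0.001, 0.96, 0.281, 0.001]
force: [0.2, 0.0, 0.6]
grip_width: 1.001
grip_force: 0.0
```

Request:
servo_tool(deltas=[[[-0.04, 0.15, 0.07], [0, 0, 0.07], 1], [[-0.02, 0.16, 0.07], [0, 0, 0.07], 1], [[0, 0.16, 0.07], [0, 0, 0.07], 1], [[0, 0, 0], [0, 0, 0], 1], [[0, 0, 0], [0, 0, 0], 1]])

```text
time_s: 2.2
eef_pos: [447.6, -269.5, 217.0]
ee_rot: [-0.001, 0.992, 0.123, -0.0]
force: [-0.5, 0.9, 0.6]
grip_width: 1.002
grip_force: 0.0
```

```bash
python3 - <<'E'
from h import *
s=telemetry.sense();R,p=pose(s);im=optics.capture('wrist')
cv2.imwrite('pics/w1.png',im);np.savez('w1.npz',R=R,p=p);print(s['time_s'],p,np.degrees(np.arctan2(R[1,0],R[0,0])))
E
```

```text
2.2 [ 447.605958   -269.51744273  217.04702687] 14.169961243347219
```

View pics/w1.png

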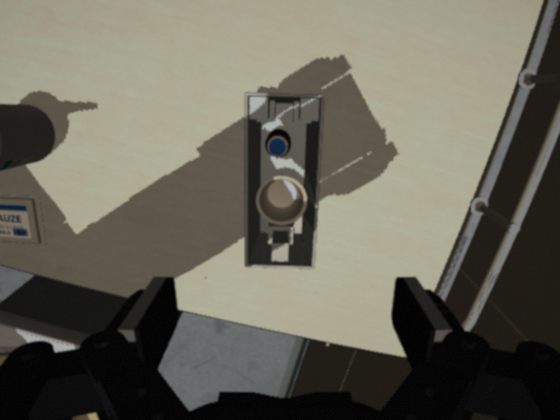

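The wrist view shows the loaded tote at rows 94–268, cols 245–323. It looks like one mid block at the bottom (281,250) and corner blocks at the top. I'll check that on an enlarged crop.

```bash
python3 - <<'E'
import cv2,numpy as np
im=cv2.imread('pics/w1.png')[85:280,225:345]
g=(255*(im/255.)**.5).astype('uint8')
a=cv2.resize(g,None,fx=3,fy=3,interpolation=cv2.INTER_CUBIC)
cv2.imwrite('pics/c2.png',np.hstack([a[:300],a[285:585]]))
E
```

```text
(no output)
```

View pics/c2.png

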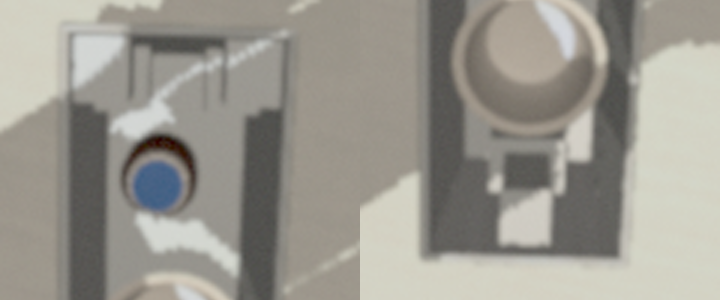

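```bash
python3 - <<'E'
from h import *
d=np.load('w1.npz');P=(d['R'],d['p'])
W=cast('wrist',[(245.7,94),(322.7,96),(313.3,266),(245.7,266)],70,P)[:,:2]
print(W.round(1),W.mean(0),[np.linalg.norm(W[k]-W[(k+1)%4]).round(1) for k in range(4)])
v=W[0]+W[1]-W[2]-W[3];print(np.degrees(np.arctan2(v[1],v[0])))
E
python3 plan.py 649,-10,200,42.6
```

```text
[[ 512.  -219.8]
 [ 526.2 -282.6]
 [ 373.4 -316.7]
 [ 357.5 -253.9]] [ 442.28777081 -268.24611641] [np.float64(64.4), np.float64(156.6), np.float64(64.7), np.float64(158.3)]
12.505518223542762
start [ 447.7 -269.1  217.7] yaw 14.22 tilt 0.03
[[[0.162, -0.126, 0.011], [0, 0, np.float64(-0.039)]], [[0.169, -0.116, 0.011], [0, 0, np.float64(-0.039)]], [[0.176, -0.105, 0.011], [0, 0, np.float64(-0.04)]], [[0.182, -0.094, 0.011], [0, 0, np.float64(-0.039)]], [[0.188, -0.083, 0.011], [0, 0, np.float64(-0.04)]], [[0.192, -0.071, 0.011], [0, 0, np.float64(-0.039)]], [[0.196, -0.059, 0.011], [0, 0, np.float64(-0.04)]], [[0.2, -0.047, 0.012], [0, 0, np.float64(-0.039)]]]
end [648.9 -10.  199.9] 42.56502322900831
```

Request:
servo_tool(deltas=[[[0.16, -0.13, 0.01], [0, 0, -0.04], 1], [[0.17, -0.12, 0.01], [0, 0, -0.04], 1], [[0.18, -0.1, 0.01], [0, 0, -0.04], 1], [[0.18, -0.09, 0.01], [0, 0, -0.04], 1], [[0.19, -0.08, 0.01], [0, 0, -0.04], 1], [[0.19, -0.07, 0.01], [0, 0, -0.04], 1], [[0.2, -0.06, 0.01], [0, 0, -0.04], 1], [[0.2, -0.05, 0.01], [0, 0, -0.04], 1]])

```text
time_s: 3.05
eef_pos: [649.9, -7.1, 202.8]
ee_rot: [0.0, 0.93, 0.368, 0.001]
force: [1.3, -0.8, 0.2]
grip_width: 0.998
grip_force: 0.0
```

Request:
servo_tool(deltas=[[[0, 0, 0], [0, 0, 0], 1], [[0, 0, 0], [0, 0, 0], 1]])

```text
time_s: 3.25
eef_pos: [649.1, -8.3, 202.1]
ee_rot: [0.0, 0.93, 0.367, 0.0]
force: [-0.2, -0.0, -0.5]
grip_width: 1.001
grip_force: 0.0
```

```bash
cat >> h.py <<'E'
def look(tag):
    s=telemetry.sense();R,p=pose(s);im=optics.capture('wrist');cv2.imwrite(f'pics/{tag}.png',im);np.savez(tag+'.npz',R=R,p=p)
    print(s['time_s'],p.round(1),np.degrees(np.arctan2(R[1,0],R[0,0])).round(2));return im
E
python3 - <<'E'
from h import *
im=look('w2');x=im[60:300,190:380];g=(255*(x/255.)**.7).astype('uint8')
cv2.imwrite('pics/w2c.png',cv2.resize(g,None,fx=2.5,fy=2.5,interpolation=cv2.INTER_CUBIC))
E
```

```text
3.25 [649.1  -8.3 202.1] 43.09
```

View pics/w2c.png

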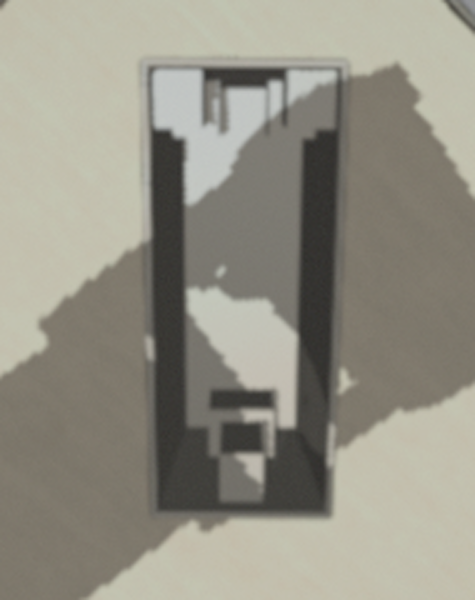

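The far tote has corner blocks at the top of the picture, so its +x runs along tool x. Rim corners in the crop are (141,60), (349,60), (331,516) and (152,514).

```bash
cat >> h.py <<'E'
def rect(tag,c,off,sc,z=70):
    d=np.load(tag+'.npz');P=(d['R'],d['p']);px=(np.array(c)+.5)/sc-.5+off
    W=cast('wrist',px,z,P)[:,:2];l=[float(np.linalg.norm(W[k]-W[(k+1)%4]).round(1)) for k in range(4)]
    a=[float(np.degrees(np.arctan2(*(v[::-1])))) for v in (W[0]-W[3],W[1]-W[2])]
    print('centre',W.mean(0).round(1),l,a);return W.mean(0),np.mean(a)
E
python3 - <<'E'
from h import *
import subprocess
c,a=rect('w2',[(141,60),(349,60),(331,516),(152,514)],(190,60),2.5)
print(subprocess.run(['python3','plan.py',f'{c[0]},{c[1]},100,{a}',f'{c[0]},{c[1]},34,{a}'],capture_output=True,text=True).stdout)
E
```

```text
centre [653.3  -7.6] [66.0, 159.1, 65.4, 158.2] [42.87606232609058, 42.663927510144575]
start [648.9  -9.3 202.4] yaw 43.0 tilt 0.04
[[[0.007, 0.003, 0.171], [0, 0, np.float64(0.001)]], [[0.007, 0.003, 0.17], [0, 0, np.float64(0.001)]], [[0.008, 0.003, 0.171], [0, 0, np.float64(0.001)]], [[-0.0, -0.0, 0.165], [0, 0, np.float64(-0.0)]], [[-0.0, -0.0, 0.165], [0, 0, np.float64(-0.0)]]]
end [653.4  -7.6  34. ] 42.729507263041796
```

Request:
servo_tool(deltas=[[[0.01, 0, 0.17], [0, 0, 0], 1], [[0.01, 0, 0.17], [0, 0, 0], 1], [[0, 0.01, 0.17], [0, 0, 0], 1], [[0, 0, 0], [0, 0, 0], 1], [[0, 0, 0], [0, 0, 0], 1]])

```text
time_s: 3.8
eef_pos: [653.7, -9.1, 101.3]
ee_rot: [0.0, 0.931, 0.366, 0.0]
force: [-0.9, -0.6, 0.1]
grip_width: 0.996
grip_force: 0.0
```

```bash
python3 plan.py 653.3,-7.6,34,42.75
```

```text
start [653.7  -9.1 101.3] yaw 42.89 tilt 0.07
[[[0.002, -0.003, 0.168], [0, 0, np.float64(0.001)]], [[0.001, -0.004, 0.169], [0, 0, np.float64(0.001)]]]
end [653.2  -7.6  33.9] 42.713738991705924
```

Request:
servo_tool(deltas=[[[0, -0.01, 0.11], [0, 0, 0], 1], [[0, 0, 0.11], [0, 0, 0], 1], [[0, 0, 0.11], [0, 0, 0], 1], [[0, 0, 0], [0, 0, 0], 1], [[0, 0, 0], [0, 0, 0], 1]])

```text
time_s: 4.3
eef_pos: [653.4, -7.2, 36.3]
ee_rot: [0.001, 0.931, 0.366, 0.001]
force: [-0.2, -0.7, 0.9]
grip_width: 1.0
grip_force: 0.0
```

Request:
servo_tool(deltas=[[[0, 0, 0], [0, 0, 0], 0.6], [[0, 0, 0], [0, 0, 0], 0.6], [[0, 0, 0], [0, 0, 0], 0.6], [[0, 0, 0], [0, 0, 0], 0.6], [[0, 0, 0], [0, 0, 0], 0.6], [[0, 0, 0], [0, 0, 0], 0.6]], squeeze=40)

```text
time_s: 4.9
eef_pos: [652.3, -6.8, 33.7]
ee_rot: [-0.0, 0.931, 0.366, -0.0]
force: [0.3, 0.2, 0.0]
grip_width: 0.601
grip_force: 0.0
```

Request:
servo_tool(deltas=[[[0, 0, 0], [0, 0, 0], 0.3], [[0, 0, 0], [0, 0, 0], 0.3], [[0, 0, 0], [0, 0, 0], 0.3], [[0, 0, 0], [0, 0, 0], 0.3]], squeeze=40)

```text
time_s: 5.3
eef_pos: [652.2, -6.8, 33.7]
ee_rot: [-0.0, 0.931, 0.366, -0.0]
force: [-0.6, -0.3, -0.6]
grip_width: 0.301
grip_force: 0.0
```

```bash
python3 - <<'E'
from h import *
a=look('w3')
t=optics.capture('top')[90:230,210:340];t=cv2.resize(t,None,fx=3,fy=3,interpolation=cv2.INTER_CUBIC)
cv2.imwrite('pics/w3c.png',np.hstack([cv2.resize(a,(400,420)),t]))
E
```

```text
5.3 [652.2  -6.8  33.7] 42.96
```

View pics/w3c.png

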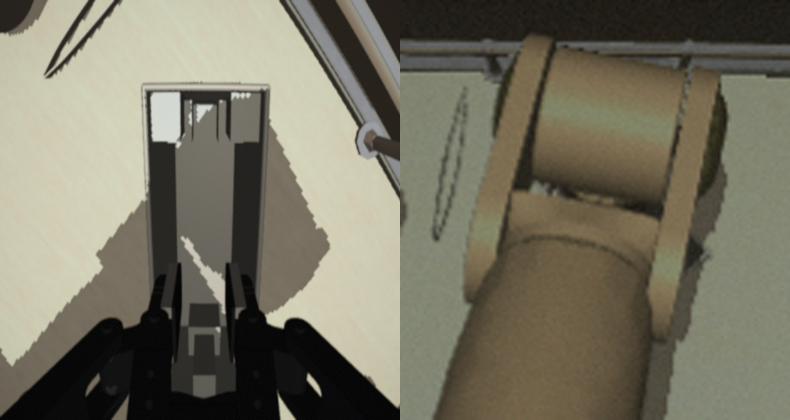

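```bash
python3 - <<'E'
from h import *
d=np.load('w3.npz');P=(d['R'],d['p']);R,p=P
for z in(0,-13,-19,-60,-100):
    print(z,proj('wrist',[p+R@np.array([0,y,z]) for y in(-15,0,15)],P).round(0).tolist())
im=cv2.imread('pics/w3.png')
cv2.imwrite('pics/w3d.png',cv2.resize((255*(im[60:420,130:450]/255.)**.5).astype('uint8'),None,fx=1.6,fy=1.6,interpolation=cv2.INTER_CUBIC))
E
```

```text
0 [[255.0, 247.0], [284.0, 247.0], [313.0, 247.0]]
-13 [[253.0, 258.0], [284.0, 258.0], [315.0, 258.0]]
-19 [[252.0, 263.0], [284.0, 263.0], [316.0, 263.0]]
-60 [[243.0, 312.0], [284.0, 312.0], [325.0, 312.0]]
-100 [[229.0, 393.0], [284.0, 393.0], [340.0, 393.0]]
```

View pics/w3d.png

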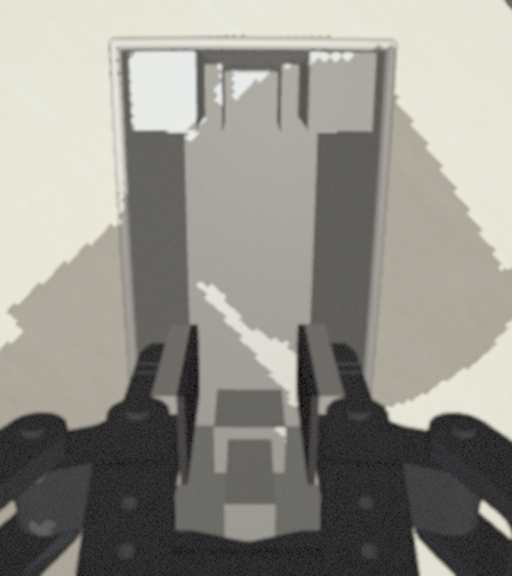

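Here the tips subtend a 25 mm gap at depth 150 mm. That puts the real fingertips about 43 mm behind the reported TCP, so they are still above the rim, which agrees with closing without contact. I'll reopen and descend in steps with the force watched.

Request:
servo_tool(deltas=[[[0, 0, 0], [0, 0, 0], 1], [[0, 0, 0], [0, 0, 0], 1], [[0, 0, 0], [0, 0, 0], 1], [[0, 0, 0], [0, 0, 0], 1], [[0, 0, 0], [0, 0, 0], 1], [[0, 0, 0], [0, 0, 0], 1], [[0, 0, 0], [0, 0, 0], 1], [[0, 0, 0], [0, 0, 0], 1]])

```text
time_s: 6.2
eef_pos: [652.3, -6.8, 33.7]
ee_rot: [0.0, 0.931, 0.366, -0.0]
force: [0.8, 0.2, 0.5]
grip_width: 0.997
grip_force: 0.0
```

Request:
servo_tool(deltas=[[[0, 0, 0.05], [0, 0, 0], 1], [[0, 0, 0.05], [0, 0, 0], 1], [[0, 0, 0], [0, 0, 0], 1]])

```text
time_s: 6.5
eef_pos: [651.0, -6.6, 11.3]
ee_rot: [-0.001, 0.931, 0.366, -0.002]
force: [-0.6, 0.2, -0.3]
grip_width: 1.001
grip_force: 0.0
```

Request:
servo_tool(deltas=[[[0, 0, 0.04], [0, 0, 0], 1], [[0, 0, 0.04], [0, 0, 0], 1], [[0, 0, 0.03], [0, 0, 0], 1], [[0, 0, 0], [0, 0, 0], 1]])

```text
time_s: 6.9
eef_pos: [651.7, -6.7, -9.5]
ee_rot: [-0.0, 0.931, 0.366, -0.001]
force: [-0.2, -0.5, -0.0]
grip_width: 1.002
grip_force: 0.0
```

Request:
servo_tool(deltas=[[[0, 0, 0], [0, 0, 0], 0.5], [[0, 0, 0], [0, 0, 0], 0.5], [[0, 0, 0], [0, 0, 0], 0.5], [[0, 0, 0], [0, 0, 0], 0.5], [[0, 0, 0], [0, 0, 0], 0.5], [[0, 0, 0], [0, 0, 0], 0.5]], squeeze=40)

```text
time_s: 7.5
eef_pos: [652.6, -6.9, -7.8]
ee_rot: [0.0, 0.931, 0.366, 0.0]
force: [0.1, -0.3, 4.0]
grip_width: 0.79
grip_force: 47.1
```

Request:
servo_tool(deltas=[[[0, 0, -0.1], [0, 0, 0], 0.5], [[0, 0, -0.2], [0, 0, 0], 0.5], [[0, 0, -0.2], [0, 0, 0], 0.5], [[0, 0, -0.2], [0, 0, 0], 0.5], [[0, 0, -0.2], [0, 0, 0], 0.5], [[0, 0, 0], [0, 0, 0], 0.5]])

```text
time_s: 8.1
eef_pos: [654.2, -7.1, 177.4]
ee_rot: [0.003, 0.931, 0.366, 0.004]
force: [0.4, -0.7, -1.3]
grip_width: 0.786
grip_force: 46.6
```

```bash
python3 plan.py 442.3,-268.2,150,-167.5|sed 's/np.float64(\([-0-9.]*\))/\1/g'
```

```text
start [654.2  -7.1 177.4] yaw 42.96 tilt 0.54
[[[-0.088, 0.012, 0.007], [0, 0, -0.087]], [[-0.088, 0.0, 0.007], [0, 0, -0.087]], [[-0.088, -0.012, 0.007], [0, 0, -0.088]], [[-0.085, -0.024, 0.007], [0, 0, -0.087]], [[-0.081, -0.035, 0.007], [0, 0, -0.088]], [[-0.076, -0.046, 0.007], [0, 0, -0.087]], [[-0.069, -0.056, 0.007], [0, 0, -0.088]], [[-0.06, -0.065, 0.007], [0, 0, -0.087]]]
[[[-0.051, -0.072, 0.007], [0, 0, -0.088]], [[-0.04, -0.079, 0.007], [0, 0, -0.087]], [[-0.029, -0.083, 0.007], [0, 0, -0.088]], [[-0.018, -0.087, 0.008], [0, 0, -0.087]], [[-0.006, -0.088, 0.007], [0, 0, -0.088]], [[0.007, -0.088, 0.008], [0, 0, -0.087]], [[0.019, -0.087, 0.007], [0, 0, -0.088]], [[0.03, -0.083, 0.008], [0, 0, -0.087]]]
[[[0.042, -0.078, 0.007], [0, 0, -0.088]], [[0.052, -0.072, 0.008], [0, 0, -0.087]], [[0.061, -0.064, 0.007], [0, 0, -0.088]]]
end [ 442.3 -268.2  150. ] 192.5444475079182
```

Request:
servo_tool(deltas=[[[-0.09, 0.01, 0.01], [0, 0, -0.087], 0.5], [[-0.09, 0, 0.01], [0, 0, -0.087], 0.5], [[-0.09, -0.01, 0.01], [0, 0, -0.088], 0.5], [[-0.085, -0.025, 0.01], [0, 0, -0.087], 0.5], [[-0.08, -0.035, 0.01], [0, 0, -0.088], 0.5], [[-0.075, -0.045, 0.01], [0, 0, -0.087], 0.5], [[-0.07, -0.055, 0.01], [0, 0, -0.088], 0.5], [[-0.06, -0.065, 0], [0, 0, -0.087], 0.5]])

```text
time_s: 8.9
eef_pos: [561.2, -117.5, 156.0]
ee_rot: [-0.001, 0.6, 0.8, -0.0]
force: [-0.4, -0.6, -0.6]
grip_width: 0.789
grip_force: 46.5
```

Request:
servo_tool(deltas=[[[-0.05, -0.07, 0], [0, 0, -0.088], 0.5], [[-0.04, -0.08, 0], [0, 0, -0.087], 0.5], [[-0.03, -0.085, 0], [0, 0, -0.088], 0.5], [[-0.02, -0.085, 0.01], [0, 0, -0.087], 0.5], [[-0.005, -0.09, 0.01], [0, 0, -0.088], 0.5], [[0.005, -0.09, 0.01], [0, 0, -0.087], 0.5], [[0.02, -0.085, 0.01], [0, 0, -0.088], 0.5], [[0.03, -0.085, 0.01], [0, 0, -0.087], 0.5]])

```text
time_s: 9.7
eef_pos: [472.4, -228.1, 146.3]
ee_rot: [-0.001, 0.094, 0.996, 0.001]
force: [-0.1, 1.2, -2.4]
grip_width: 0.79
grip_force: 46.5
```

Request:
servo_tool(deltas=[[[0.04, -0.08, 0.01], [0, 0, -0.088], 0.5], [[0.05, -0.07, 0.01], [0, 0, -0.087], 0.5], [[0.06, -0.065, 0.01], [0, 0, -0.088], 0.5], [[0, 0, 0], [0, 0, 0], 0.5], [[0, 0, 0], [0, 0, 0], 0.5], [[0, 0, 0], [0, 0, 0], 0.5]])

```text
time_s: 10.3
eef_pos: [441.1, -268.9, 141.4]
ee_rot: [-0.0, -0.108, 0.994, 0.0]
force: [-0.1, 1.1, -1.4]
grip_width: 0.789
grip_force: 46.5
```

```bash
python3 plan.py 442.3,-268.2,85,-167.5|sed 's/np.float64(\([-0-9.]*\))/\1/g'; python3 - <<'E'
from h import *
im=look('w4');s=optics.capture('side')[60:220,230:400];t=optics.capture('top')[190:310,330:450]
s,t=[cv2.resize(x,(400,300),interpolation=cv2.INTER_CUBIC) for x in(s,t)]
cv2.imwrite('pics/w4c.png',np.hstack([cv2.resize(im,(400,600)),np.vstack([s,t])]))
E
```

```text
start [ 441.1 -268.9  141.4] yaw -167.57 tilt 0.04
[[[-0.003, 0.001, 0.141], [0, 0, -0.0]], [[-0.004, 0.001, 0.141], [0, 0, -0.001]]]
end [ 442.4 -268.2   85. ] -167.47565344683971
10.3 [ 441.1 -268.9  141.4] -167.57
```

View pics/w4c.png

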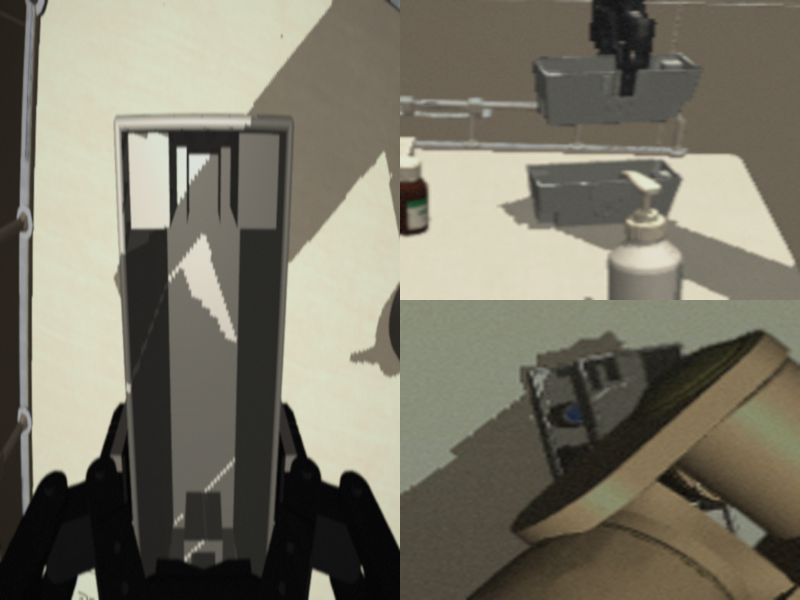

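Held tote hangs level, with its two-block end at the top of the wrist picture, which is opposite the loaded one as needed. I'll check the in-hand offset from its front rim edge (view px about (116,116) and (293,116)).

```bash
python3 - <<'E'
from h import *
d=np.load('w4.npz');R,p=P=(d['R'],d['p'])
px=np.array([(115,117),(293,117)])*[1.4,.7]
W=cast('wrist',px,p[2]+7.8+70,P);print(((W-p)@R).round(1))
E
```

```text
[[ 79.7 -32.2 -77.8]
 [ 79.7  33.  -77.8]]
```

Request:
servo_tool(deltas=[[[0, 0, 0.14], [0, 0, 0], 0.5], [[-0.005, 0, 0.14], [0, 0, 0], 0.5], [[0, 0, 0], [0, 0, 0], 0.5], [[0, 0, 0], [0, 0, 0], 0.5]])

```text
time_s: 10.85
eef_pos: [442.1, -269.4, 86.4]
ee_rot: [0.0, -0.109, 0.994, -0.0]
force: [-0.1, -0.9, -1.2]
grip_width: 0.789
grip_force: 46.3
```

Request:
servo_tool(deltas=[[[0, 0.005, 0.05], [0, 0, 0], 0.5], [[0, 0, 0.05], [0, 0, 0], 0.5], [[0, 0, 0.03], [0, 0, 0], 0.5], [[0, 0, 0], [0, 0, 0], 0.5]])

```text
time_s: 11.25
eef_pos: [441.2, -268.1, 58.9]
ee_rot: [-0.001, -0.109, 0.994, 0.001]
force: [0.3, -0.2, -1.0]
grip_width: 0.789
grip_force: 46.5
```

Request:
servo_tool(deltas=[[[0, 0, 0.01], [0, 0, 0], 0.5], [[0, 0, 0.01], [0, 0, 0], 0.5], [[0, 0, 0], [0, 0, 0], 0.5], [[0, 0, 0], [0, 0, 0], 0.5]])

```text
time_s: 11.65
eef_pos: [441.7, -268.5, 55.8]
ee_rot: [0.0, -0.109, 0.994, -0.0]
force: [0.2, -0.5, -2.8]
grip_width: 0.79
grip_force: 46.5
```

Request:
servo_tool(deltas=[[[0, 0, 0.01], [0, 0, 0], 0.5], [[0, 0, 0.005], [0, 0, 0], 0.5], [[0, 0, 0], [0, 0, 0], 0.5], [[0, 0, 0], [0, 0, 0], 0.5]])

```text
time_s: 12.05
eef_pos: [441.9, -268.6, 54.1]
ee_rot: [0.0, -0.109, 0.994, -0.0]
force: [-4.3, 3.4, 12.5]
grip_width: 0.79
grip_force: 48.1
```

Request:
servo_tool(deltas=[[[0, 0, 0], [0, 0, 0], 1], [[0, 0, 0], [0, 0, 0], 1], [[0, 0, 0], [0, 0, 0], 1], [[0, 0, 0], [0, 0, 0], 1], [[0, 0, 0], [0, 0, 0], 1]])

```text
time_s: 12.55
eef_pos: [441.6, -268.4, 52.6]
ee_rot: [-0.0, -0.109, 0.994, 0.0]
force: [-0.3, -0.1, 0.2]
grip_width: 0.999
grip_force: 0.0
```

Request:
servo_tool(deltas=[[[0, 0, -0.1], [0, 0, 0], 1], [[0, 0, -0.2], [0, 0, 0], 1], [[0, 0, -0.2], [0, 0, 0], 1], [[0, 0, -0.2], [0, 0, 0], 1], [[0, 0, -0.2], [0, 0, 0], 1], [[0, 0, 0], [0, 0, 0], 1], [[0, 0, 0], [0, 0, 0], 1]])

```text
time_s: 13.25
eef_pos: [441.7, -268.4, 232.9]
ee_rot: [0.0, -0.109, 0.994, -0.0]
force: [0.5, -0.1, -1.0]
grip_width: 0.998
grip_force: 0.0
```

```bash
python3 - <<'E'
from h import *
im=look('w5');x=im[70:320,190:380];s=optics.capture('side')[110:230,260:390]
f=lambda x,w:cv2.resize((255*(x/255.)**.7).astype('uint8'),w,interpolation=cv2.INTER_CUBIC)
a=f(x,(456,600));b=np.zeros((600,340,3),'uint8');b[:314]=f(s,(340,314))
cv2.imwrite('pics/w5c.png',np.hstack([a,b]))
E
python3 plan.py 442,-100,230,-167 463,100,230,-145 463,213,190,-136.5|sed 's/np.float64(\([-0-9.]*\))/\1/g'
```

```text
13.25 [ 441.7 -268.4  232.9] -167.46
start [ 441.2 -268.   231.4] yaw -167.46 tilt 0.13
[[[-0.047, 0.205, 0.002], [0, 0, -0.001]], [[-0.047, 0.205, 0.002], [0, 0, -0.001]], [[-0.047, 0.204, 0.002], [0, 0, -0.002]], [[-0.048, 0.205, 0.001], [0, 0, -0.001]], [[-0.065, 0.19, 0.0], [0, 0, -0.049]], [[-0.08, 0.185, 0.0], [0, 0, -0.049]], [[-0.094, 0.178, 0.0], [0, 0, -0.049]], [[-0.107, 0.17, 0.0], [0, 0, -0.049]]]
[[[-0.12, 0.161, 0.0], [0, 0, -0.049]], [[-0.108, 0.154, 0.067], [0, 0, -0.031]], [[-0.115, 0.149, 0.067], [0, 0, -0.032]], [[-0.123, 0.143, 0.066], [0, 0, -0.031]]]
end [463. 213. 190.] -136.50486777430982
```

View pics/w5c.png

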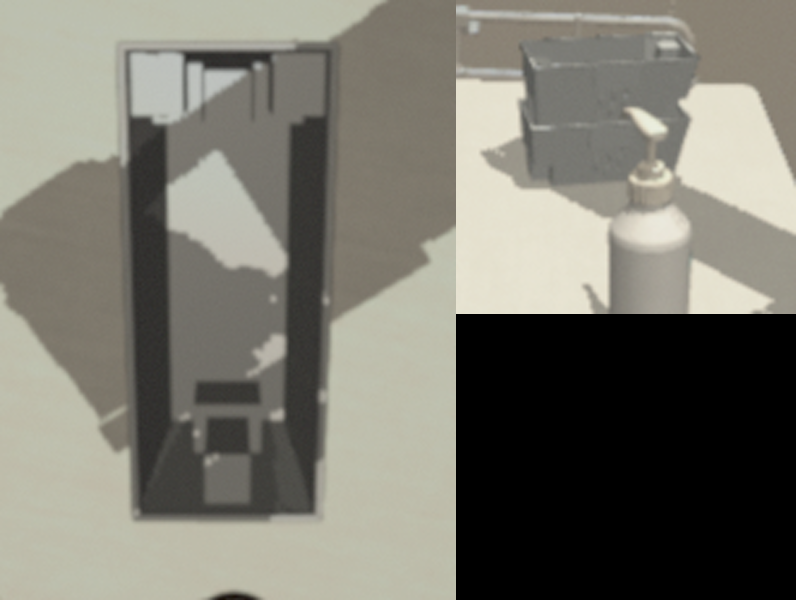

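The stack is seated level: rim corners in the crop are (117,43), (338,43), (324,520) and (134,521), and the side view shows it flush. Picture views are now used up, so the rest is numeric. I'll test a colour-ratio contour on this frame.

```bash
cat >> h.py <<'E'
def quad(tag,th=None):
    im=cv2.GaussianBlur(cv2.imread(f'pics/{tag}.png'),(3,3),0).astype('f')
    r=((im[...,2]+3)/(im[...,0]+3)); r8=np.clip((r-.8)*255,0,255).astype('uint8')
    roi=r8[40:330,150:420]
    t,m=cv2.threshold(roi,0,255,cv2.THRESH_BINARY_INV+cv2.THRESH_OTSU)
    m=cv2.morphologyEx(m,cv2.MORPH_OPEN,np.ones((3,3)));m=cv2.morphologyEx(m,cv2.MORPH_CLOSE,np.ones((5,5)))
    c=max(cv2.findContours(m,cv2.RETR_EXTERNAL,cv2.CHAIN_APPROX_NONE)[0],key=cv2.contourArea)
    h=cv2.convexHull(c)
    for e in range(3,40):
        q=cv2.approxPolyDP(h,e,True)
        if len(q)<=4: break
    q=q.reshape(-1,2)+[150,40]; ctr=q.mean(0)
    a=np.arctan2(*(q-ctr).T[::-1]); q=q[np.argsort(a)]
    i=np.argmin(q.sum(1)); q=np.roll(q,-i,0)
    print('otsu',t,'area',cv2.contourArea(c),'hull',cv2.contourArea(h),'eps',e,q.tolist()); return q
E
python3 - <<'E'
from h import *
rect('w5',[(117,43),(338,43),(324,520),(134,521)],(190,70),2.4,132)
q=quad('w5');rect('w5',q,(0,0),1,132) if len(q)==4 else 0
q=quad('w2');rect('w2',q,(0,0),1,70) if len(q)==4 else 0
E
```

```text
centre [ 441.9 -268.2] [65.9, 159.1, 66.4, 159.6] [-167.37332810000544, -167.18628017018403]
otsu 96.0 area 66557.0 hull 76517.0 eps 16 [[150, 40], [395, 40], [419, 329], [150, 329]]
centre [ 448.  -271.6] [172.3, 240.1, 239.6, 238.5] [-173.49853257672947, -157.33480369535408]
otsu 99.0 area 65266.5 hull 75097.0 eps 31 [[150, 46], [384, 40], [419, 329], [194, 329]]
centre [640.6 -21.8] [183.2, 268.4, 221.9, 258.4] [46.83499100206087, 55.05352123733744]
```

Request:
servo_tool(deltas=[[[-0.05, 0.2, 0], [0, 0, 0], 1], [[-0.05, 0.2, 0], [0, 0, 0], 1], [[-0.05, 0.2, 0], [0, 0, 0], 1], [[-0.05, 0.2, 0], [0, 0, 0], 1], [[-0.065, 0.19, 0], [0, 0, -0.05], 1], [[-0.08, 0.185, 0], [0, 0, -0.05], 1], [[-0.095, 0.18, 0], [0, 0, -0.05], 1], [[-0.105, 0.17, 0], [0, 0, -0.05], 1]])

```text
time_s: 14.15
eef_pos: [462.7, 58.4, 231.5]
ee_rot: [-0.001, -0.265, 0.964, 0.0]
force: [1.0, -0.4, -0.6]
grip_width: 0.999
grip_force: 0.0
```

Request:
servo_tool(deltas=[[[-0.12, 0.16, 0], [0, 0, -0.05], 1], [[-0.11, 0.155, 0.03], [0, 0, -0.03], 1], [[-0.115, 0.15, 0.03], [0, 0, -0.03], 1], [[-0.125, 0.145, 0.03], [0, 0, -0.03], 1], [[0, 0, 0], [0, 0, 0], 1], [[0, 0, 0], [0, 0, 0], 1]])

```text
time_s: 14.75
eef_pos: [467.3, 210.8, 213.4]
ee_rot: [-0.001, -0.368, 0.93, 0.0]
force: [-0.7, -0.3, 0.3]
grip_width: 1.001
grip_force: 0.0
```

```bash
python3 - <<'E'
from h import *
look('w6');q=quad('w6');rect('w6',q,(0,0),1,70) if len(q)==4 else 0
E
```

```text
14.75 [467.3 210.8 213.4] -136.8
otsu 101.0 area 61082.0 hull 77741.0 eps 3 [[150, 40], [419, 40], [419, 329], [150, 329]]
centre [479.7 222.6] [218.5, 274.2, 275.5, 274.0] [-142.77148744999286, -130.83716312678575]
```

```bash
python3 - <<'E'
import cv2
im=cv2.imread('pics/w2.png')
for n,(x,y) in dict(lit=(214,120),shadow=(358,140),shadow2=(220,220),floor=(286,160),floorlit=(300,200),wall=(256,160),rim=(249,110),rimR=(326,180),block=(262,100)).items(): print(n,im[y-1:y+2,x-1:x+2].mean((0,1)).round() if 'rim' not in n else im[y,x-3:x+4].tolist())
E
```

```text
lit [149. 171. 173.]
shadow [76. 89. 96.]
shadow2 [75. 87. 95.]
floor [80. 88. 91.]
floorlit [157. 172. 174.]
wall [26. 29. 30.]
rim [[134, 150, 151], [131, 144, 147], [126, 138, 141], [97, 107, 110], [67, 74, 76], [91, 94, 94], [136, 139, 134]]
rimR [[45, 50, 51], [61, 66, 69], [66, 74, 77], [68, 77, 81], [74, 85, 91], [74, 87, 93], [76, 88, 96]]
block [174. 177. 173.]
```

```bash
cat >> h.py <<'E'
def profiles(tag,c,yaw,z=70,show=True):
    "mean |gradient| across each rim edge; s = mm outward from the nominal outer edge"
    d=np.load(tag+'.npz');P=(d['R'],d['p']);g=cv2.imread(f'pics/{tag}.png').mean(2).astype('f')
    r=np.radians(yaw);u=np.array([np.cos(r),np.sin(r)]);v=np.array([-u[1],u[0]])
    s=np.arange(-12,12.1,.5)
    for n,e,L,t,w in(('+x',u,80,v,(-26,26)),('-x',-u,80,v,(-26,26)),('+y',v,33,u,(25,70)),('+y-',v,33,u,(-40,0)),('-y',-v,33,u,(25,70)),('-y-',-v,33,u,(-40,0))):
        ts=np.linspace(*w,40);X=c+(e*(L+s[:,None,None]))+t*ts[None,:,None]
        X=np.concatenate([X,np.full(X.shape[:2]+(1,),z)],2)
        p=proj('wrist',X,P).astype('f').reshape(len(s),40,2)
        I=cv2.remap(g,p[...,0],p[...,1],cv2.INTER_LINEAR)
        G=np.median(np.abs(np.gradient(I,axis=0)),1)
        print(n,[(float(s[k]),round(float(G[k]),1)) for k in range(1,len(s)-1) if G[k]>=G[k-1] and G[k]>G[k+1] and G[k]>1.5])
E
python3 - <<'E'
from h import *
profiles('w2',np.array([653.3,-7.6]),42.75)
print();profiles('w6',np.array([462.9,213.3]),-136.5)
E
```

```text
+x [(-8.0, 7.1), (-3.5, 19.2), (-2.5, 20.6), (0.5, 8.8)]
-x [(0.0, 15.5)]
+y [(-2.0, 26.5), (1.5, 6.2)]
+y- [(-2.0, 10.9), (1.5, 3.9)]
-y [(-3.0, 9.9), (0.5, 3.2)]
-y- [(-3.0, 9.5), (0.5, 4.0)]

+x [(-9.0, 1.9), (-5.0, 7.5), (-4.0, 7.9), (-1.0, 3.1)]
-x [(-1.0, 17.4), (3.0, 3.5)]
+y [(-1.5, 20.2), (1.0, 11.7), (3.0, 13.6)]
+y- [(-1.5, 9.0), (2.0, 3.2)]
-y [(-3.5, 8.2), (-0.5, 16.4)]
-y- [(-3.0, 15.3), (-0.5, 12.0)]
```

The edge profiles match the far tote's pattern: double peaks at +x and a single one at −x. That confirms the heading, and the centre is about (463.7, 212.9) at −136.5°.

```bash
python3 plan.py 463.7,212.9,60,-136.5|sed 's/np.float64(\([-0-9.]*\))/\1/g'
```

```text
start [467.6 210.1 213.9] yaw -136.88 tilt 0.1
[[[0.001, 0.006, 0.192], [0, 0, -0.001]], [[0.001, 0.006, 0.192], [0, 0, -0.001]], [[0.001, 0.006, 0.193], [0, 0, -0.001]], [[0.002, 0.006, 0.192], [0, 0, -0.001]]]
end [463.6 212.9  60.1] -136.52284296925143
```

Request:
servo_tool(deltas=[[[0, 0.01, 0.19], [0, 0, 0], 1], [[0, 0.005, 0.19], [0, 0, -0.004], 1], [[0, 0.005, 0.19], [0, 0, 0], 1], [[0, 0.005, 0.19], [0, 0, 0], 1], [[0, 0, 0], [0, 0, 0], 1], [[0, 0, 0], [0, 0, 0], 1]])

```text
time_s: 15.4
eef_pos: [465.1, 213.5, 63.7]
ee_rot: [0.0, -0.37, 0.929, -0.0]
force: [0.3, -0.7, 0.8]
grip_width: 1.0
grip_force: 0.0
```

```bash
python3 plan.py 463.7,212.9,-8,-136.5|sed 's/np.float64(\([-0-9.]*\))/\1/g'
```

```text
start [465.1 213.5  63.7] yaw -136.59 tilt 0.01
[[[0.003, 0.001, 0.179], [0, 0, -0.0]], [[0.004, 0.002, 0.179], [0, 0, -0.001]]]
end [463.6 212.9  -7.9] -136.4957209183769
```

Request:
servo_tool(deltas=[[[0.005, 0, 0.1], [0, 0, 0], 1], [[0, 0, 0.1], [0, 0, 0], 1], [[0, 0, 0.1], [0, 0, 0], 1], [[0, 0, 0.055], [0, 0, 0], 1], [[0, 0, 0], [0, 0, 0], 1], [[0, 0, 0], [0, 0, 0], 1]])

```text
time_s: 16.0
eef_pos: [464.8, 213.6, -6.9]
ee_rot: [0.001, -0.37, 0.929, -0.0]
force: [-0.2, -0.5, 0.8]
grip_width: 0.999
grip_force: 0.0
```

Request:
servo_tool(deltas=[[[0, 0, 0], [0, 0, 0], 0.5], [[0, 0, 0], [0, 0, 0], 0.5], [[0, 0, 0], [0, 0, 0], 0.5], [[0, 0, 0], [0, 0, 0], 0.5], [[0, 0, 0], [0, 0, 0], 0.5], [[0, 0, 0], [0, 0, 0], 0.5]], squeeze=40)

```text
time_s: 16.6
eef_pos: [464.5, 213.7, -7.0]
ee_rot: [0.001, -0.371, 0.929, -0.0]
force: [-1.4, -0.5, 5.3]
grip_width: 0.793
grip_force: 45.5
```

Request:
servo_tool(deltas=[[[0, 0, -0.1], [0, 0, 0], 0.5], [[0, 0, -0.22], [0, 0, 0], 0.5], [[0, 0, -0.22], [0, 0, 0], 0.5], [[0, 0, -0.22], [0, 0, 0], 0.5], [[0, 0, -0.22], [0, 0, 0], 0.5], [[0, 0, -0.22], [0, 0, 0], 0.5], [[0, 0, 0], [0, 0, 0], 0.5]])

```text
time_s: 17.3
eef_pos: [465.8, 214.0, 238.0]
ee_rot: [0.006, -0.371, 0.929, -0.001]
force: [0.6, 0.0, -2.4]
grip_width: 0.79
grip_force: 46.6
```

```bash
python3 plan.py 470,100,235,-145 460,-100,235,-160 441.9,-268.2,200,-167.3|sed 's/np.float64(\([-0-9.]*\))/\1/g'
```

```text
start [465.8 214.  238. ] yaw -136.49 tilt 0.65
[[[0.126, -0.143, 0.005], [0, 0, 0.032]], [[0.118, -0.149, 0.005], [0, 0, 0.031]], [[0.111, -0.154, 0.005], [0, 0, 0.032]], [[0.123, -0.158, -0.0], [0, 0, 0.033]], [[0.114, -0.164, -0.0], [0, 0, 0.033]], [[0.106, -0.17, -0.0], [0, 0, 0.033]], [[0.097, -0.176, -0.0], [0, 0, 0.034]], [[0.087, -0.18, -0.0], [0, 0, 0.033]]]
[[[0.093, -0.19, 0.044], [0, 0, 0.02]], [[0.087, -0.193, 0.044], [0, 0, 0.02]], [[0.082, -0.195, 0.043], [0, 0, 0.021]], [[0.075, -0.198, 0.044], [0, 0, 0.02]]]
end [ 441.8 -268.3  200. ] -167.26950438613383
```

Request:
servo_tool(deltas=[[[0.125, -0.145, 0], [0, 0, 0.032], 0.5], [[0.12, -0.15, 0], [0, 0, 0.032], 0.5], [[0.11, -0.155, 0], [0, 0, 0.032], 0.5], [[0.125, -0.16, 0], [0, 0, 0.033], 0.5], [[0.115, -0.165, 0], [0, 0, 0.033], 0.5], [[0.105, -0.17, 0], [0, 0, 0.033], 0.5], [[0.095, -0.175, 0], [0, 0, 0.033], 0.5], [[0.085, -0.18, 0], [0, 0, 0.033], 0.5]])

```text
time_s: 18.1
eef_pos: [458.1, -102.7, 231.3]
ee_rot: [-0.0, -0.173, 0.985, 0.0]
force: [1.2, 0.4, -1.9]
grip_width: 0.791
grip_force: 46.5
```

Request:
servo_tool(deltas=[[[0.095, -0.19, 0.04], [0, 0, 0.02], 0.5], [[0.085, -0.195, 0.04], [0, 0, 0.02], 0.5], [[0.08, -0.195, 0.04], [0, 0, 0.02], 0.5], [[0.075, -0.2, 0.04], [0, 0, 0.02], 0.5], [[0, 0, 0], [0, 0, 0], 0.5], [[0, 0, 0], [0, 0, 0], 0.5], [[0, 0, 0], [0, 0, 0], 0.5]])

```text
time_s: 18.8
eef_pos: [441.3, -269.4, 199.7]
ee_rot: [-0.0, -0.112, 0.994, 0.0]
force: [0.3, 0.3, -1.7]
grip_width: 0.79
grip_force: 46.6
```

```bash
python3 - <<'E'
from h import *
look('w7');d=np.load('w7.npz');R,p=d['R'],d['p'];ya=np.degrees(np.arctan2(R[1,0],R[0,0]))
profiles('w7',p[:2],ya,p[2]+77)
d=np.load('w4.npz');R,p=d['R'],d['p'];print();profiles('w4',p[:2],np.degrees(np.arctan2(R[1,0],R[0,0])),p[2]+77.8)
print();profiles('w5',np.array([441.9,-268.2]),-167.3,132)
E
python3 plan.py 441.9,-268.2,150,-167.3|sed 's/np.float64(\([-0-9.]*\))/\1/g'
```

```text
18.8 [ 441.3 -269.4  199.7] -167.13
+x [(-3.0, 53.2), (-1.5, 26.2), (-0.5, 27.1)]
-x []
+y [(-2.5, 20.3), (0.0, 51.9)]
+y- [(-3.0, 10.3), (-2.0, 9.0)]
-y [(-2.5, 20.4), (0.0, 52.3)]
-y- [(-3.0, 11.0)]

+x [(-2.5, 56.1), (-1.0, 24.7), (0.0, 25.1)]
-x []
+y [(-2.5, 21.1), (0.5, 27.8)]
+y- [(-3.0, 8.3)]
-y [(-2.5, 19.7), (0.0, 48.0)]
-y- [(-3.0, 10.7)]

+x [(-7.0, 1.7), (-2.5, 26.9), (0.5, 9.8)]
-x [(-0.5, 16.0)]
+y [(-2.0, 19.8), (1.0, 7.5)]
+y- [(-2.0, 10.6), (1.0, 4.6)]
-y [(-2.5, 10.2), (0.5, 4.6)]
-y- [(-3.0, 9.8), (0.0, 20.4)]
start [ 441.4 -269.3  199.9] yaw -167.11 tilt 0.01
[[[-0.002, 0.002, 0.125], [0, 0, 0.001]], [[-0.001, 0.003, 0.124], [0, 0, 0.001]]]
end [ 441.8 -268.1  150.1] -167.2895473629717
```

Request:
servo_tool(deltas=[[[0, 0.005, 0.12], [0, 0, 0.002], 0.5], [[0, 0, 0.12], [0, 0, 0], 0.5], [[0, 0, 0.04], [0, 0, 0], 0.5], [[0, 0, 0], [0, 0, 0], 0.5], [[0, 0, 0], [0, 0, 0], 0.5]])

```text
time_s: 19.35
eef_pos: [441.6, -269.4, 144.9]
ee_rot: [0.001, -0.11, 0.994, -0.001]
force: [0.6, -0.8, -1.4]
grip_width: 0.785
grip_force: 46.5
```

```bash
python3 plan.py 441.5,-268.3,110,-167.3|sed 's/np.float64(\([-0-9.]*\))/\1/g'
```

```text
start [ 441.6 -269.4  144.9] yaw -167.33 tilt 0.1
[[[-0.001, 0.005, 0.174], [0, 0, -0.0]]]
end [ 441.6 -268.4  110.1] -167.33435839155052
```

Request:
servo_tool(deltas=[[[0, 0.005, 0.05], [0, 0, 0], 0.5], [[0, 0, 0.05], [0, 0, 0], 0.5], [[0, 0, 0.05], [0, 0, 0], 0.5], [[0, 0, 0], [0, 0, 0], 0.5], [[0, 0, 0], [0, 0, 0], 0.5]])

```text
time_s: 19.85
eef_pos: [440.8, -268.4, 113.5]
ee_rot: [-0.0, -0.11, 0.994, 0.0]
force: [0.5, -0.5, -1.1]
grip_width: 0.79
grip_force: 46.6
```

Request:
servo_tool(deltas=[[[0, 0, 0.02], [0, 0, 0], 0.5], [[0, 0, 0.02], [0, 0, 0], 0.5], [[0, 0, 0], [0, 0, 0], 0.5], [[0, 0, 0], [0, 0, 0], 0.5]])

```text
time_s: 20.25
eef_pos: [440.8, -268.4, 105.7]
ee_rot: [0.0, -0.11, 0.994, 0.0]
force: [-0.4, -0.4, -0.9]
grip_width: 0.784
grip_force: 46.6
```

Request:
servo_tool(deltas=[[[-0.003, 0, 0.02], [0, 0, 0], 0.5], [[0, 0, 0.02], [0, 0, 0], 0.5], [[0, 0, 0.015], [0, 0, 0], 0.5], [[0, 0, 0], [0, 0, 0], 0.5], [[0, 0, 0], [0, 0, 0], 0.5]])

```text
time_s: 20.75
eef_pos: [441.4, -268.2, 94.7]
ee_rot: [-0.0, -0.11, 0.994, 0.0]
force: [-0.6, 0.7, -1.5]
grip_width: 0.794
grip_force: 46.6
```

Request:
servo_tool(deltas=[[[0, 0, 0.01], [0, 0, 0], 0.5], [[0, 0, 0], [0, 0, 0], 0.5], [[0, 0, 0], [0, 0, 0], 0.5]])

```text
time_s: 21.05
eef_pos: [441.4, -268.2, 92.7]
ee_rot: [0.0, -0.11, 0.994, 0.0]
force: [-0.2, 0.3, -3.0]
grip_width: 0.791
grip_force: 46.6
```

Request:
servo_tool(deltas=[[[0, 0, 0.01], [0, 0, 0], 0.5], [[0, 0, 0.005], [0, 0, 0], 0.5], [[0, 0, 0], [0, 0, 0], 0.5], [[0, 0, 0], [0, 0, 0], 0.5]])

```text
time_s: 21.45
eef_pos: [441.6, -268.5, 91.0]
ee_rot: [0.0, -0.11, 0.994, -0.001]
force: [-4.4, 2.9, 10.7]
grip_width: 0.792
grip_force: 48.1
```

Request:
servo_tool(deltas=[[[0, 0, 0], [0, 0, 0], 1], [[0, 0, 0], [0, 0, 0], 1], [[0, 0, 0], [0, 0, 0], 1], [[0, 0, 0], [0, 0, 0], 1], [[0, 0, 0], [0, 0, 0], 1]])

```text
time_s: 21.95
eef_pos: [441.4, -268.2, 89.6]
ee_rot: [-0.0, -0.11, 0.994, 0.0]
force: [0.1, 0.8, 0.1]
grip_width: 0.996
grip_force: 0.0
```

Request:
servo_tool(deltas=[[[0, 0, -0.1], [0, 0, 0], 1], [[0, 0, -0.2], [0, 0, 0], 1], [[0, 0, -0.2], [0, 0, 0], 1], [[0, 0, -0.2], [0, 0, 0], 1], [[0, 0, -0.1], [0, 0, 0], 1], [[0, 0, 0], [0, 0, 0], 1], [[0, 0, 0], [0, 0, 0], 1]])

```text
time_s: 22.65
eef_pos: [441.2, -268.1, 249.0]
ee_rot: [-0.0, -0.11, 0.994, 0.0]
force: [-0.5, 0.2, -0.2]
grip_width: 1.001
grip_force: 0.0
```

```bash
python3 - <<'E'
from h import *
look('w8');profiles('w8',np.array([441.9,-268.2]),-167.3,168)
a=cv2.imread('pics/side0.png').astype(int);b=optics.capture('side').astype(int)
for n,(x0,y0,x1,y1) in dict(pump=(315,150,355,250),canister=(180,260,225,315),amber=(222,142,246,187),loadedfoot=(284,165,325,180)).items():
    print(n,np.abs(a-b)[y0:y1,x0:x1].mean().round(1))
# column edges in side view: predicted rim corners of the top tote
r=np.radians(-167.3);u=np.array([np.cos(r),np.sin(r),0]);v=np.array([-u[1],u[0],0])
g=b.mean(2)
for z in(70,132,168):
    X=np.array([441.9,-268.2,z])+np.linspace(-50,50,30)[:,None]*u-33*v*np.sign(v[1])*-1
    p=proj('side',X);prof=[]
    for k in range(-8,9): prof.append(round(float(np.median([g[int(round(y+k)),int(round(x))] for x,y in p]))))
    print(z,p[0].round(),p[-1].round(),prof)
E
```

```text
22.65 [ 441.2 -268.1  249. ] -167.38
+x [(-7.0, 1.7), (-2.5, 30.8), (0.5, 10.6)]
-x [(0.5, 18.0)]
+y [(-2.0, 24.2), (1.0, 7.4)]
+y- [(-2.0, 11.5), (1.0, 5.3)]
-y [(-2.5, 10.9), (0.5, 5.5)]
-y- [(-2.5, 10.8), (0.0, 22.9)]
pump 21.1
canister 3.8
amber 4.1
loadedfoot 5.6
70 [300. 158.] [338. 155.] [82, 81, 82, 82, 82, 82, 82, 88, 96, 92, 84, 84, 83, 84, 83, 83, 84]
132 [302. 135.] [341. 132.] [83, 82, 82, 82, 82, 82, 82, 84, 93, 88, 82, 82, 83, 83, 83, 82, 82]
168 [303. 120.] [343. 118.] [85, 86, 86, 87, 87, 86, 87, 90, 100, 88, 82, 82, 82, 82, 82, 83, 82]
```

```bash
python3 - <<'E'
from h import *
a=cv2.imread('pics/side0.png');b=optics.capture('side');d=np.abs(a.astype(int)-b).mean(2)
for y in range(150,250,20): print(y,d[y:y+20,315:355].mean().round(1))
f=lambda i:np.float32(cv2.Canny(i,60,150)[205:250,305:365])
print(cv2.phaseCorrelate(f(a),f(b)))
t0=cv2.imread('pics/top0.png');t1=optics.capture('top');g=lambda i:np.float32(cv2.Canny(i,60,150)[235:272,252:302])
print(cv2.phaseCorrelate(g(t0),g(t1)))
E
```

```text
150 25.0
170 37.0
190 27.3
210 9.3
230 6.7
((-1.3049688079307202, 0.733514614094215), 0.42459822725366664)
((1.5634797617186322, -3.0534592192505663), 0.7044550228118897)
```

```bash
python3 - <<'E'
from h import *
for n,boxes in dict(side=[(318,215,355,248),(326,172,350,195),(328,148,346,172),(365,230,408,262)],top=[(255,236,300,272),(262,250,276,270),(280,240,300,254),(244,282,286,315)]).items():
    a=cv2.imread(f'pics/{n}0.png');b=optics.capture(n)
    for x0,y0,x1,y1 in boxes:
        r=cv2.matchTemplate(b[y0-12:y1+12,x0-12:x1+12],a[y0:y1,x0:x1],cv2.TM_CCOEFF_NORMED)
        _,m,_,l=cv2.minMaxLoc(r);print(n,(x0,y0,x1,y1),'shift',l[0]-12,l[1]-12,round(m,2),'at0',round(float(r[12,12]),2), 'mean',a[y0:y1,x0:x1].mean().round(),b[y0:y1,x0:x1].mean().round())
E
```

```text
side (318, 215, 355, 248) shift -1 0 0.96 at0 0.92 mean 132.0 131.0
side (326, 172, 350, 195) shift -4 -1 0.65 at0 0.38 mean 149.0 140.0
side (328, 148, 346, 172) shift -5 -1 0.88 at0 0.37 mean 122.0 108.0
side (365, 230, 408, 262) shift 1 1 0.61 at0 0.59 mean 196.0 114.0
top (255, 236, 300, 272) shift 2 -4 0.73 at0 0.37 mean 110.0 114.0
top (262, 250, 276, 270) shift 3 -5 0.7 at0 0.2 mean 108.0 109.0
top (280, 240, 300, 254) shift 2 -4 0.85 at0 -0.11 mean 102.0 107.0
top (244, 282, 286, 315) shift 0 0 0.59 at0 0.59 mean 116.0 76.0
```

```bash
python3 - <<'E'
from h import *
S={'now':optics.capture('side')}
cv2.imwrite('pics/sideN.png',S['now'])
a=cv2.imread('pics/side0.png')
w4=cv2.imread('pics/w4c.png');S['w4']=a*0;S['w4'][60:220,230:400]=cv2.resize(w4[:300,400:],(170,160),interpolation=cv2.INTER_AREA)
w5=cv2.imread('pics/w5c.png')[:314,456:];w5=(255*(w5/255.)**(1/.7)).astype('uint8');S['w5']=a*0;S['w5'][110:230,260:390]=cv2.resize(w5,(130,120),interpolation=cv2.INTER_AREA)
def mt(a,b,box,m=10):
    x0,y0,x1,y1=box
    r=cv2.matchTemplate(b[y0-m:y1+m,x0-m:x1+m],a[y0:y1,x0:x1],cv2.TM_CCOEFF_NORMED)
    _,v,_,l=cv2.minMaxLoc(r);return l[0]-m,l[1]-m,round(v,2)
for n,b in S.items():
    for box in [(328,148,346,172),(328,175,350,188),(315,185,356,200),(315,200,356,218),(315,218,356,246)]:
        if n!='now' and box[3]>210: continue
        print(n,box,mt(a,b,box))
T=optics.capture('top');a=cv2.imread('pics/top0.png');cv2.imwrite('pics/topN.png',T)
print([mt(a,T,b) for b in [(180,143,208,175),(355,148,380,175),(108,110,198,142),(385,120,460,160)]])
E
```

```text
now (328, 148, 346, 172) (-5, -1, 0.88)
now (328, 175, 350, 188) (-4, -1, 0.63)
now (315, 185, 356, 200) (-10, 0, 0.53)
now (315, 200, 356, 218) (-2, 0, 0.88)
now (315, 218, 356, 246) (-1, 0, 0.96)
w4 (328, 148, 346, 172) (-5, -1, 0.9)
w4 (328, 175, 350, 188) (-4, -1, 0.62)
w4 (315, 185, 356, 200) (-10, 0, 0.54)
w5 (328, 148, 346, 172) (-5, -1, 0.88)
w5 (328, 175, 350, 188) (-4, -1, 0.63)
w5 (315, 185, 356, 200) (-10, 0, 0.53)
[(0, 0, 0.99), (0, 0, 1.0), (0, 0, 1.0), (0, 0, 0.99)]
```

```bash
python3 - <<'E'
from h import *
def show(a,x0,y0,x1,y1,st):
    g=cv2.cvtColor(a,cv2.COLOR_BGR2GRAY)[y0:y1:st,x0:x1]
    for r in g: print(''.join(' .:-=+*#%@'[min(9,int(v)//23)] for v in r))
for n in '0N': print(n);show(cv2.imread(f'pics/side{n}.png'),300,145,370,252,3)
for n in '0N': print(n);show(cv2.imread(f'pics/top{n}.png'),245,232,308,278,2)
E
```

```text
0
@@@@@@@@%@%%%%%@@@@@%%%%##****************#@@@@@@@@@@@@@@@@@@@@@@@@@@@
=========================================--=#%@@@@@@@@@@@@@@@@@@@@@@@@
============================+*###*++=+*****+==*%%@@@@@@@@@@@@@@@@@@@@@
===========================----+#@@@@%#*+++++==+*%@@@@@@@@@@@@@@@@@@@@
++****##**+++==+++++++*++++===--=*%@@@@@@%#=----=#%@@@@@@@@@@@@@@@@@@@
-------------=========--==--------=+#%@@@@@@%*==#%@@@@@@@@@@@@@@@@@@@@
------------================---------=+++++++==#%@@@@@@@@@@@@@@@@@@@@@
------------==------------------------===----=*%@@@@@@@@@@@@@@@@@@@@@@
--------------------------------------===---=*%@@@@@@@@@@@@@@@@@@@@@@@
----------------------------------======+*+=*%@@@@@@@@@@@@@@@@@@@@@@@@
------------------------------=====++++++*##%@@@@@@@@@@@@@@@@@@@@@@@@@
------------------------=====+%%#+====++++*%@@%%@@@@@@@@@@@@@@@@@@@@@@
###############%%@@@@@@@@@@@%+==+*##%%%%%%%%#**%@@@@@@@@@@@@@@@@@@@@@@
@@@@@@@@@@@@@@@@@@@@@@@@@@@@#+======++++++++++#%@@@@@@@@@@@@@@@@@@@@@@
@@@@@@@@@@@@@@@@@@@@@@@@@@@@%+=====++++++++++*%@@@@@@@@@@@@@@@@@@@@@@@
@@@@@@@@@@@@@@@@@@@@@@@@%%*+=====
[... 6263 characters left out ...]
+++++++*+++--=+=+++-++++==++==+++--===--=+++++++++++++++++++
++++++++++++++-:=++++++==+**+++*++=======-+*++++++++*++*+++++++
++++++++++++++=::=+++++===-=============-=+++++++++++++++*+++++
+++++++++++++++-::=+++=+++=++++++======-++*++++++++++++++++++++
++++++++*+++++++-::-==+++=+++++++=+===+++++++++++++++++++++++++
++++++++++++++++++-:::-===+++++++=--+++++++++++++++++++++++++++
+++++++*+*++++++++++=-:::::::::-==+++++++++++++++++++++++++++++
+++++++++++===---=+++++++++++++++++++++++++++++++++++++++++++++
+++++++==----------=+++++++++++++++++++++++++++++++++++++++++++
++==-----------------++++++++++++++++++++++++++++++++++++++++++
=----------------------=+++++++++++++++++++++++++++++++++++++++
```

```bash
python3 -c "
from rig import ctrl;print(ctrl.finish_job())"
```

```text
the job is handed in; nothing more can be done
None
```

The totes are in one column on the loaded tote, one stacked half-turned on its ledges and the other nested fully inside that one (rim heights 70, 132 and 168 mm as expected), and the job is handed in, but the pump bottle now leans about 3° on an essentially unmoved base: that arose before t = 10 s, I don't know if the arm caused it, and I left it rather than risk toppling it; the canister and amber bottle have not moved.

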